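# Clamp a test tile in a fettling jig and hold the lever in the green

## Task

Lay the red-glazed test tile flat on the raised bed of the blue fettling jig, glazed side up and lengthwise between the fence and the jaw, and let go of it. Then press the rubber pad of the jig's spring lever down with the fingertips until the lever's pointer stands in the green band, which clamps the tile for rubbing down its edges, and finish still holding it there: the lever springs back if it is let go. Do not push the lever through the green to the red, and leave the other two tiles, the glaze jar and the blue pot where they are.

Things in the scene. Friction and masses are not known exactly. Their poses are not given: they have to be found in the camera images.
- red_tile: The test tile with the red-orange glazed end; 75 mm long (its x), 45 mm wide (its y), 8 mm thick (up to 10 mm at the glaze), lying flat on the table; origin at the centre of its underside, z up. Grip it across its 45 mm width.
- teal_tile: Test tile with the teal glazed end, to be left alone; 75 mm long (its x), 45 mm wide (its y), 8 mm thick (up to 10 mm at the glaze), lying flat on the table; origin at the centre of its underside, z up.
- bare_tile: Test tile without coloured glaze, to be left alone; 75 mm long (its x), 45 mm wide (its y), 8 mm thick (up to 10 mm at the glaze), lying flat on the table; origin at the centre of its underside, z up.
- glaze_jar: White glaze jar with a teal-striped label, 66 mm across, 79 mm tall, standing loose; origin at the centre of its underside. To be left alone.
- blue_pot: Small speckled blue pot, 82 mm across, 92 mm tall, standing loose; origin at the centre of its underside. To be left alone.
- jig: Fettling jig, fixed to the table: blue base plate 130 (x) x 197 (y) x 10 mm, tile bed on its -y side, lever on its +y side. Origin at the centre of the base's underside; yaw varies. A cross shaft carries the jaw, which stands behind (+x of) the bed, and the lever, which reaches to -x; a white gauge post beside the lever pad bears the green band and a red one under it.
- shaft (a point): Point on the cross shaft's axis (the lever's hinge, along the jig's y), in the lever's plane, 22 mm above the table.
- gauge (a point): Top of the gauge post, 12 mm square, 86 mm above the table, 37 mm from the lever's middle plane on its +y side, just behind (+x of) the pad's orange pointer, which moves down along it
- bed (a point): Where the tile goes: centre of the room between fence and jaw, on top of the aluminium bed, 74 mm above the table; axes as the jig's. Lay the tile with its long side along x, centre within 5 mm of here. The bed is a ridge 34 mm wide (y), x -44 to +22 mm; fingers pass beside it. Fence face at x = -45 mm, 5 mm high; open jaw face at +45 mm, 4 mm higher; closing, the jaw slides the tile to the fence.
- lever: The rocking part: steel shaft, jaw arm behind the bed, and lever arm with the rubber pad. Origin on the shaft axis, in the middle of the jig's width.
- lever_pad (a point): Rubber pad at the end of the lever, 42 (x) x 38 (y) x 8 mm, where the fingertips press from above; this point is the centre of its top. Lever up: top 84 mm above the table, 110 mm to the jig's -x of the shaft axis, leaning 0.2 rad. In mid-green: top centre about 40 mm above the table and 15 mm farther to -x, as it swings round the shaft
- lever_angle (a joint): Lever angle in rad: 0 up (where the spring keeps it), growing as the pad is pressed down; the jaw meets the tile at about 0.27, green band 0.32 to 0.42, red beyond, stop at 0.50. Pressing takes about 4 N at the start and 9 to 11 N in the green; it springs up when released.
- jaw_pad: The jaw's face: a spring-backed horizontal rubber roll, 10 mm thick, 36 mm long, that pushes the tile's end towards the fence; origin at its centre.

How it is judged (in metres and radians):
On the way, in this order (a step that is already met when the one before it is completed fails the run):
1. the red-glazed tile lies flat on the bed between fence and jaw, let go, with the lever still up (x of red_tile in the frame of bed between -0.014 and 0.016 m and y of red_tile in the frame of bed between -0.012 and 0.012 m and z of red_tile in the frame of bed between -0.003 and 0.004 m and angle between red_tile's own z axis and vertical below 0.12 rad and angle between the x axis of red_tile and the x axis of bed, either way round below 0.2 rad and contact force between the fingers and red_tile below 0.2 N and value of joint lever_angle below 0.15 rad), for 0.2 s.
2. the fingertips hold the lever pad down with the lever in the green band and the jaw presses on the tile (x of red_tile in the frame of bed between -0.014 and 0.016 m and y of red_tile in the frame of bed between -0.012 and 0.012 m and z of red_tile in the frame of bed between -0.003 and 0.004 m and angle between red_tile's own z axis and vertical below 0.12 rad and angle between the x axis of red_tile and the x axis of bed, either way round below 0.2 rad and value of joint lever_angle between 0.31 and 0.43 rad and contact force between the fingers and lever above 3 N and contact force between jaw_pad and red_tile above 1 N), for 0.3 s.
At the end, for the whole second after the job is handed in: Fingers press the lever (over 3 N), lever in the green (0.31 to 0.43 rad), jaw pressing the red-glazed tile (over 1 N); tile at rest flat on the bed, glaze up, within 0.2 rad of lengthwise, centre within 12 mm sideways, -14 to +16 mm lengthwise of the bed point (all of step 2 and velocity of joint lever_angle below 0.1 rad/s and linear speed of red_tile below 0.02 m/s); the arm keeps its last pose, push and grip.
It fails at once if the lever is pressed well into the red (beyond 0.46 rad) (value of joint lever_angle above 0.46 rad).
It fails at once if the teal-glazed tile is disturbed (moved over 20 mm) (distance of teal_tile from where it was at the start of the episode above 0.02 m).
It fails at once if the bare tile is disturbed (moved over 20 mm) (distance of bare_tile from where it was at the start of the episode above 0.02 m).
It fails at once if the glaze jar is disturbed (moved over 20 mm) (distance of glaze_jar from where it was at the start of the episode above 0.02 m).
It fails at once if the blue pot is disturbed (moved over 20 mm) (distance of blue_pot from where it was at the start of the episode above 0.02 m).
It also fails if it takes over 42 s, if anything falls off the work surface, if the arm or the gripper's body presses on something with over 40 N, if the wrist force passes 120 N, or if a joint passes its speed limit or range.

## Robot

A 6-joint arm with a two-finger parallel gripper is mounted at the origin on a cart in front of the work surface, level with it; the furniture and walls round the work are solid. World frame = base frame: x ahead of the robot, y to its left, z up, the work surface at z = 0. Lengths are in mm, angles in rad, forces in N, time in s.
With the tool pointing down it reaches from about 275 to 1000 mm from the base axis. Payload 8.4 kg.
Tool frame: the origin (TCP) lies between the finger pads; the fingertips stand 22 mm ahead of it and the grasp point (between the pads) lies 3 mm ahead of it (r.nose_length is the z of the fingertips in the tool frame, in mm); z points along the fingers, y is the line along which they close (so a half turn about z gives the same grasp; the last joint's range is limited). The gripper opens to 85 mm and grips with 20 to 120 N. Pads are 22 mm wide; open, the fingers measure 114 mm over their backs; the gripper's body (76 mm by 85 mm) begins 54 mm behind the grasp point. The pads swing forward as they close: fully open they stand 13 mm farther back than shut.
Start: joints at [1.347, 0.353, 1.633, -0, 1.155, -0.002], TCP at [137.489, 609.692, 253.281] pointing down, gripper open.
Joint ranges: [-2.63, 2.63], [-0.92, 2.1], [0.06, 2.66], [-1.3, 4.44], [0, 2.69], [-3.02, 3.02]. Speed limits (rad/s): [2.22, 2.22, 2.79, 3.14, 3.14, 3.14].

## Interface

Orientations are given as [roll, pitch, yaw] about the fixed x, y, z axes, in that order (R = Rz(yaw) Ry(pitch) Rx(roll)).
In Python, from rig import r gives the robot as it stands.
- The arm moves only by the shell command python3 steer.py 'ROWS' [FORCE]. ROWS is rows parted by semicolons, their numbers by spaces, 1 to 5 of them, each of 7 numbers: a rotation vector rx, ry, rz in rad, then dx, dy, dz in mm, then the opening from 0.0 (shut) to 1.0 (fully open); each row shifts and turns the commanded pose from where the row before left it, along the tool's axes as they then stand; what a row does not reach is not made up. A row lasts 1/12 s, in which the tool goes at most 41.7 mm and 0.125 rad, less where a joint would pass 70% of its speed; a pose out of reach is approached as far as the arm can. The fingers move at their own pace and stop on an object; FORCE is the grip in N (left out, the last holds). Time passes only in rows, so rows that do not move let the fingers close. It prints the time, the measured TCP pose, the force, the opening and the grip force at its end.
- r.sense(): the state, without advancing time (a new reading comes with each control period).
- r.grab_frame(name): name is "side" or "top"; returns the picture (420x560x3 uint8, red, green, blue); there is no depth.
- r.camera_params(name): a dict with "fx", "fy", "cx", "cy" (pixels), "rvec" (rotation vector, rad) and "tvec" (3), from world to camera coordinates, as OpenCV has them. Camera axes: x right, y down, z forward; pixel columns grow to the right and rows downward; lengths in mm; the calibration is good to about 2 mm. A picture is of the moment at which its call begins. camera_params takes no time and is no camera call.
- r.sign_off(): hands the job in; it is judged then, once.
The state is a dict: "clock": time; "qpos": joint angles; "qvel": joint speeds; "joint_efforts": joint torques, N m; "eef_pos": TCP position; "tcp_rot": TCP orientation; "contact_force": force on the tool from outside, world axes, zero at the start; "wrist_torque": the same for the moment, N m; "opening": opening from 0.0 (shut) to 1.0 (fully open); "grasp_force": force on a finger pad.
Only numpy, scipy, OpenCV 4.12 (cv2) and the standard library are available. Lean on these libraries where they do the work, as an engineer would, in place of code of your own. Each camera call takes 0.05 s, during which the arm holds its last target. There are 200 camera calls.

## Working session

There is one attempt and no reset: what is moved stays moved. The work goes in short steps, Python scripts to look and compute and a shell command to move; the robot and the scene stay as the last step left them, time stands still between calls to the robot, and variables do not carry over. Pictures are saved under pics/ and viewed, at most 11 in all, crops included, and the job is handed in when it is done.

```bash
ls; mkdir -p pics; python3 - <<'E'
from rig import r
import cv2
for n in("side","top"):
    cv2.imwrite(f"pics/{n}0.png",r.grab_frame(n)[:,:,::-1]);print(n,r.camera_params(n))
s=r.sense();print(s);print(r.nose_length)
E
```

```text
pics
rig.py
steer.py
side {'fx': 463.29360617996343, 'fy': 463.29360617996343, 'cx': 285.3543415858664, 'cy': 210.44186849713122, 'rvec': array([ 2.20111846, -0.30401604,  0.17525007]), 'tvec': array([-461.40302909,  124.35375399, 1309.67438604])}
top {'fx': 475.89202142267493, 'fy': 475.89202142267493, 'cx': 282.5781838174299, 'cy': 207.7600109699769, 'rvec': array([ 2.15227832, -2.21488083,  0.1016583 ]), 'tvec': array([ -25.76795884,  486.59056496, 1486.48739191])}
{'clock': 0.1, 'qpos': array([ 1.34660653e+00,  3.53574465e-01,  1.63409030e+00, -3.59645862e-05,
        1.15517398e+00, -2.37604543e-03]), 'qvel': array([-8.92184836e-05, -3.11808927e-03, -2.16015747e-04, -7.01655808e-04,
       -4.08717974e-04, -7.25895182e-04]), 'joint_efforts': array([ 1.02662543e-03, -6.06362915e+01, -3.42820036e+01,  1.80249622e-04,
        3.87793334e-03,  1.90200879e-06]), 'eef_pos': array([137.4043026 , 609.28965868, 252.62642507]), 'tcp_rot': array([-3.14034649e+00,  2.99237690e-05,  2.91979347e+00]), 'contact_force': array([ 0.35793835,  0.07948536, -0.34849098]), 'wrist_torque': array([-0.00299075, -0.01874086, -0.00734664]), 'grasp_force': 0.0, 'opening': 0.9970013653410668}
22.0
```

View pics/side0.png

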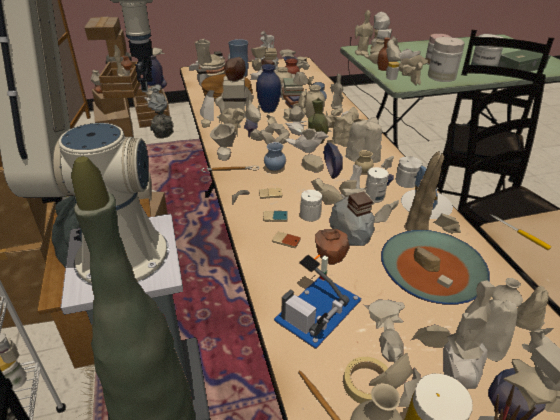

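View pics/top0.png

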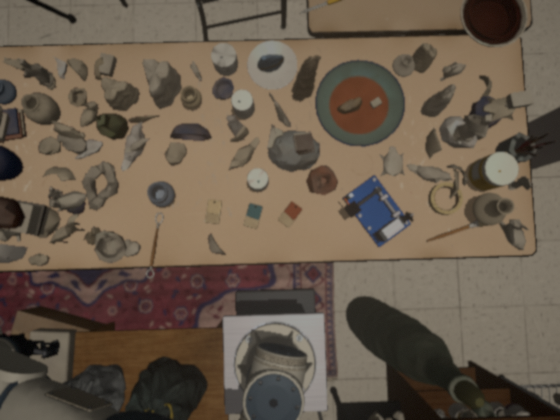

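The side view shows the red tile at about (287,240) and the jig at about (318,305). In the top view the tile is at about (290,213), the jig at about (377,211), and the arm is off to the left. Next I'll take enlarged crops.

```bash
cat > h.py <<'E'
from rig import r
import cv2,numpy as np
def cam(n):
    p=r.camera_params(n);K=np.array([[p['fx'],0,p['cx']],[0,p['fy'],p['cy']],[0,0,1.]])
    return K,cv2.Rodrigues(p['rvec'])[0],p['tvec']
def ray(n,uv,z):
    K,R,t=cam(n);c=-R.T@t;d=R.T@np.linalg.inv(K)@[uv[0],uv[1],1];return c+d*(z-c[2])/d[2]
def proj(n,P):
    K,R,t=cam(n);q=(R@np.atleast_2d(P).T).T+t;q=q@K.T;return q[:,:2]/q[:,2:]
def tri(us,ut):
    A=[];b=[]
    for n,uv in(("side",us),("top",ut)):
        K,R,t=cam(n);M=K@np.c_[R,t]
        for i in(0,1):A.append(uv[i]*M[2,:3]-M[i,:3]);b.append(M[i,3]-uv[i]*M[2,3])
    return np.linalg.lstsq(np.array(A),np.array(b),rcond=None)[0]
E
python3 - <<'E'
import cv2,numpy as np
s=cv2.imread("pics/side0.png")[220:350,260:370];t=cv2.imread("pics/top0.png")[165:255,270:420]
a=cv2.resize(s,None,fx=4.5,fy=4.5,interpolation=2);b=cv2.resize(t,None,fx=5,fy=5,interpolation=2)
cv2.imwrite("pics/sc.png",a);cv2.imwrite("pics/tc.png",b)
E
```

```text
(no output)
```

View pics/sc.png

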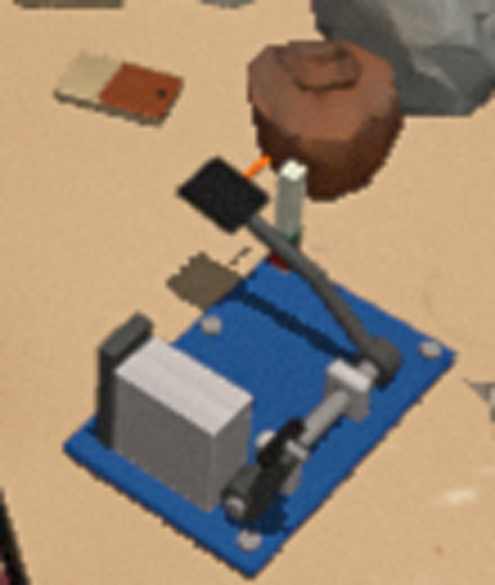

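View pics/tc.png

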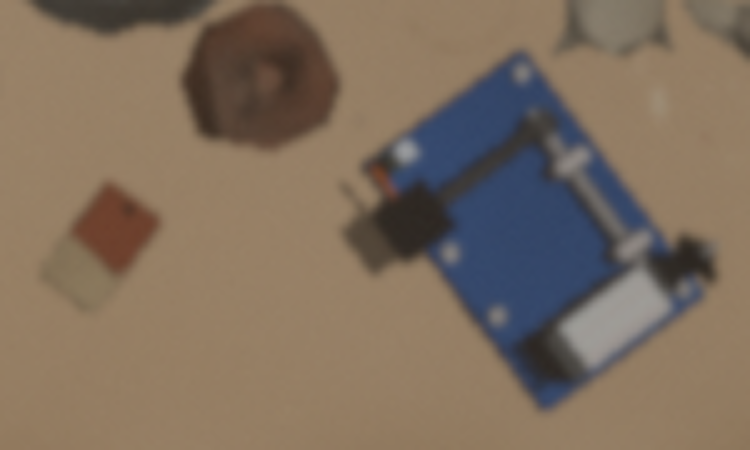

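The side crop shows the tile with its glazed end towards the brown rock, the fence at the crop's lower left and the lever up. In the top crop the jig base corners are near (360,165), (522,50), (705,295) and (543,410), and the tile is near (100,247). Now I'll measure them.

```bash
python3 - <<'E'
from h import *
np.set_printoptions(precision=1,suppress=True)
S=cv2.imread("pics/side0.png");T=cv2.imread("pics/top0.png")
def big(m,box):
    z=np.zeros_like(m);x0,y0,x1,y1=box;z[y0:y1,x0:x1]=m[y0:y1,x0:x1]
    c=max(cv2.findContours(z,0,cv2.CHAIN_APPROX_NONE)[0],key=cv2.contourArea);return c[:,0].astype(float)
def blue(I,box):
    h=cv2.cvtColor(I,cv2.COLOR_BGR2HSV);return cv2.inRange(h,(100,120,40),(125,255,255))
for n,I,box in(("side",S,(265,260,370,350)),("top",T,(335,170,415,250))):
    c=cv2.convexHull(big(blue(I,box),box).astype(np.float32))[:,0]
    P=np.array([ray(n,u,10) for u in c])[:,:2].astype(np.float32)
    (o,sz,a)=cv2.minAreaRect(P);print(n,"base",o,sz,a,"corners",cv2.boxPoints((o,sz,a)).tolist())
# tile
for n,I,box in(("side",S,(268,228,304,252)),("top",T,(274,198,306,232))):
    # distance from table colour
    h=cv2.cvtColor(I,cv2.COLOR_BGR2Lab).astype(float);x0,y0,x1,y1=box
    bg=np.median(h[y0:y1,x0:x1].reshape(-1,3),0);d=np.linalg.norm((h-bg)*[1,1,1],axis=2)
    m=((d>13)*255).astype(np.uint8);
    c=big(m,box);P=np.array([ray(n,u,6) for u in c])[:,:2].astype(np.float32);R=cv2.minAreaRect(P);print(n,"tile",R)
    hs=cv2.cvtColor(I,cv2.COLOR_BGR2HSV);red=cv2.inRange(hs,(0,140,60),(13,255,255));cr=big(red,box)
    Q=np.array([ray(n,u,9) for u in cr])[:,:2].astype(np.float32);print(n,"red",cv2.minAreaRect(Q))
# bed top
for n,I,box in(("top",T,(370,205,412,245)),("side",S,(280,290,320,335))):
    hs=cv2.cvtColor(I,cv2.COLOR_BGR2HSV);x0,y0,x1,y1=box;m=cv2.inRange(hs,(0,0,130 if n=="top" else 165),(180,60,255));
    c=big(m,box);P=np.array([ray(n,u,74) for u in c])[:,:2].astype(np.float32);print(n,"bed",cv2.minAreaRect(P))
# hand-picked: pad
print("pad tri",tri((260+224/4.5,220+195/4.5),(270+412/5,165+222/5)),"gaugetop",tri((260+292/4.5,220+166/4.5),(270+405/5,165+152/5)))
E
```

```text
side base (465.87890625, -342.999755859375) (195.5336151123047, 126.30857849121094) 34.002811431884766 corners [[349.51123046875, -345.3187255859375], [420.147216796875, -450.02978515625], [582.24658203125, -340.6807861328125], [511.610595703125, -235.9697265625]]
top base (458.3625183105469, -328.99310302734375) (88.27924346923828, 88.49517822265625) 34.826995849609375 corners [[396.859375, -317.8793029785156], [447.39898681640625, -390.5232238769531], [519.8656616210938, -340.1069030761719], [469.3260498046875, -267.4629821777344]]
side tile ((464.28131103515625, -63.69473648071289), (55.99667739868164, 78.9654312133789), 52.37630081176758)
side red ((475.8019714355469, -72.54739379882812), (43.586151123046875, 45.73042678833008), 51.28971481323242)
top tile ((466.73895263671875, -62.677093505859375), (49.41490173339844, 77.78912353515625), 52.797630310058594)
top red ((477.1539306640625, -70.96768951416016), (34.478668212890625, 35.18218994140625), 51.35139846801758)
top bed ((409.3426818847656, -373.03875732421875), (30.240938186645508, 61.02128219604492), 34.48774719238281)
side bed ((406.8534851074219, -373.11083984375), (32.449951171875, 63.39651870727539), 34.371952056884766)
pad tri [ 470.2 -251.6   79.1] gaugetop [ 512.1 -247.7   87.8]
```

```bash
A='0 0 0 -18.7 -23.4 0 1;0 0 0 -18.7 -23.4 0 1;0 0 0 -18.7 -23.4 0 1;0 0 0 -18.7 -23.4 0 1;0 0 0 -18.7 -23.4 0 1' ; echo skip >/dev/null
python3 steer.py '0 0 0 -18.7 -23.4 0 1;0 0 0 -18.7 -23.4 0 1;0 0 0 -18.7 -23.4 0 1;0 0 0 -18.7 -23.4 0 1;0 0 0 -18.7 -23.4 0 1'
python3 steer.py '0 0 0 -18.7 -23.4 0 1;0 0 0 -18.7 -23.4 0 1;0 0 0 -18.7 -23.4 0 1;0 0 0 -18.7 -23.4 0 1;0 0 0 -18.7 -23.4 0 1'
```

```text
clock: 0.52
eef_pos: [203.2, 473.5, 252.9]
tcp_rot: [-3.141, -0.0, 2.92]
contact_force: [0.1, -0.2, 1.5]
opening: 1.006
grasp_force: 0.0
clock: 0.93
eef_pos: [268.6, 338.8, 253.1]
tcp_rot: [-3.141, -0.0, 2.92]
contact_force: [0.3, 0.0, 0.3]
opening: 1.002
grasp_force: 0.0
```

```bash
python3 steer.py '0 0 0 -18.7 -23.4 0 1;0 0 0 -18.7 -23.4 0 1;0 0 0 -18.7 -23.4 0 1;0 0 0 -18.7 -23.4 0 1;0 0 0 -18.7 -23.4 0 1'
python3 steer.py '0 0 0 -18.7 -23.4 0 1;0 0 0 -18.7 -23.4 0 1;0 0 0 -18.7 -23.4 0 1;0 0 0 -18.7 -23.4 0 1;0 0 0 -18.7 -23.4 0 1'
python3 steer.py '0 0 0 -18.7 -23.4 0 1;0 0 0 -18.7 -23.4 0 1;0 0 0 -18.7 -23.4 0 1;0 0 0 -18.7 -23.4 0 1;0 0 0 -18.7 -23.4 0 1'
python3 steer.py '0 0 0.108 0 0 0 0.7;0 0 0.108 0 0 0 0.7;0 0 0.108 0 0 0 0.7;0 0 0.108 0 0 0 0.7;0 0 0 0 0 0 0.7'
```

```text
clock: 1.35
eef_pos: [334.0, 204.1, 253.2]
tcp_rot: [-3.141, -0.0, 2.92]
contact_force: [1.2, 0.5, -0.0]
opening: 1.001
grasp_force: 0.0
clock: 1.77
eef_pos: [399.6, 69.4, 253.2]
tcp_rot: [-3.142, -0.0, 2.92]
contact_force: [1.6, -0.1, 0.3]
opening: 1.002
grasp_force: 0.0
clock: 2.18
eef_pos: [465.0, -65.3, 253.1]
tcp_rot: [3.142, -0.0, 2.92]
contact_force: [0.6, 0.2, 0.5]
opening: 1.0
grasp_force: 0.0
clock: 2.6
eef_pos: [464.6, -63.9, 253.0]
tcp_rot: [-3.141, -0.001, 2.483]
contact_force: [-0.3, -0.1, -0.1]
opening: 0.697
grasp_force: 0.0
```

```bash
python3 steer.py '0 0 0 0 0 30 0.7;0 0 0 0 0 30 0.7;0 0 0 0 0 30 0.7;0 0 0 0 0 30 0.7;0 0 0 0 0 30 0.7'
python3 steer.py '0 0 0 0 0 30 0.7;0 0 0 0 0 20 0.7;0 0 0 0 0 10 0.7;0 0 0 0 0 0 0.7'
python3 - <<'E'
from h import *
S=r.grab_frame("side")[:,:,::-1];T=r.grab_frame("top")[:,:,::-1]
a=cv2.resize(S[180:290,230:340],(550,550));b=cv2.resize(T[180:250,255:325],(550//2*1,275))
cv2.imwrite("pics/g1.png",a)
E
```

```text
clock: 3.02
eef_pos: [464.7, -63.7, 102.1]
tcp_rot: [3.141, 0.0, 2.492]
contact_force: [0.1, 0.3, 1.5]
opening: 0.701
grasp_force: 0.0
clock: 3.35
eef_pos: [463.4, -63.5, 41.5]
tcp_rot: [-3.14, -0.003, 2.49]
contact_force: [-0.9, 0.1, 0.5]
opening: 0.702
grasp_force: 0.0
```

View pics/g1.png

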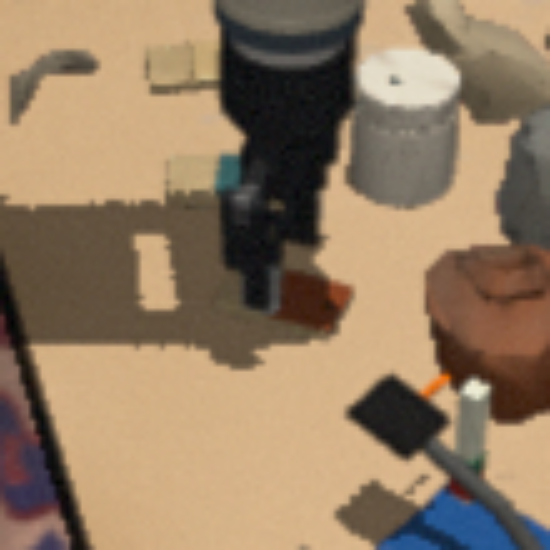

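The crop shows the near finger at about (262,290), beside the tile's long edge and near its middle. The neighbouring objects are clear, so I'll lower until I feel the table.

```bash
python3 steer.py '0 0 0 0 0 6 0.7;0 0 0 0 0 5 0.7;0 0 0 0 0 0 0.7'
python3 steer.py '0 0 0 0 0 2 0.7;0 0 0 0 0 0 0.7'
python3 steer.py '0 0 0 0 0 2 0.7;0 0 0 0 0 0 0.7'
```

```text
clock: 3.7
eef_pos: [465.1, -63.8, 32.4]
tcp_rot: [3.141, 0.001, 2.488]
contact_force: [-0.2, -0.5, -0.2]
opening: 0.699
grasp_force: 0.0
clock: 3.87
eef_pos: [464.9, -63.8, 30.4]
tcp_rot: [3.141, 0.0, 2.488]
contact_force: [-0.4, -0.1, -1.0]
opening: 0.699
grasp_force: 0.0
clock: 4.03
eef_pos: [464.8, -63.8, 28.2]
tcp_rot: [3.142, 0.0, 2.488]
contact_force: [0.3, -0.2, -0.7]
opening: 0.698
grasp_force: 0.0
```

```bash
python3 steer.py '0 0 0 0 0 2 0.7;0 0 0 0 0 0 0.7'
python3 steer.py '0 0 0 0 0 2 0.7;0 0 0 0 0 0 0.7'
python3 steer.py '0 0 0 0 0 1.5 0.7;0 0 0 0 0 0 0.7'
```

```text
clock: 4.2
eef_pos: [464.8, -63.8, 26.1]
tcp_rot: [-3.142, -0.0, 2.488]
contact_force: [0.4, -0.2, 0.4]
opening: 0.698
grasp_force: 0.0
clock: 4.37
eef_pos: [464.7, -63.8, 24.0]
tcp_rot: [-3.141, -0.0, 2.488]
contact_force: [-0.5, 0.2, -0.1]
opening: 0.696
grasp_force: 0.0
clock: 4.53
eef_pos: [464.7, -63.8, 22.5]
tcp_rot: [-3.141, -0.0, 2.488]
contact_force: [1.1, 0.1, -0.1]
opening: 0.701
grasp_force: 0.0
```

```bash
python3 steer.py '0 0 0 0 0 1.5 0.7;0 0 0 0 0 0 0.7'
python3 steer.py '0 0 0 0 0 1.5 0.7;0 0 0 0 0 0 0.7'
python3 steer.py '0 0 0 0 0 1.5 0.7;0 0 0 0 0 0 0.7'
```

```text
clock: 4.7
eef_pos: [464.8, -63.8, 21.1]
tcp_rot: [-3.141, -0.0, 2.488]
contact_force: [0.8, -0.0, 0.4]
opening: 0.7
grasp_force: 0.0
clock: 4.87
eef_pos: [464.8, -63.8, 19.6]
tcp_rot: [-3.141, -0.0, 2.488]
contact_force: [0.5, 0.1, 0.6]
opening: 0.704
grasp_force: 0.0
clock: 5.03
eef_pos: [464.8, -63.8, 18.1]
tcp_rot: [-3.141, -0.0, 2.488]
contact_force: [-0.6, 0.2, -0.3]
opening: 0.7
grasp_force: 0.0
```

```bash
python3 steer.py '0 0 0 0 0 -1 0.6;0 0 0 0 0 0 0.55;0 0 0 0 0 0 0.4' 35
python3 steer.py '0 0 0 0 0 0 0.3;0 0 0 0 0 0 0.3;0 0 0 0 0 0 0.3'
```

```text
clock: 5.28
eef_pos: [465.0, -64.0, 20.1]
tcp_rot: [-3.141, 0.0, 2.488]
contact_force: [-3.5, -0.8, 10.1]
opening: 0.515
grasp_force: 38.7
clock: 5.53
eef_pos: [465.0, -64.0, 20.0]
tcp_rot: [3.142, 0.0, 2.488]
contact_force: [-3.5, -1.6, 12.4]
opening: 0.511
grasp_force: 40.1
```

```bash
python3 steer.py '0 0 0 0 0 -3 0.3;0 0 0 0 0 -10 0.3;0 0 0 0 0 -25 0.3;0 0 0 0 0 -30 0.3;0 0 0 0 0 -30 0.3'
python3 steer.py '0 0 0 0 0 -30 0.3;0 0 0 0 0 -25 0.3;0 0 0 0 0 -20 0.3;0 0 0 0 0 -7 0.3;0 0 0 0 0 0 0.3'
python3 - <<'E'
from h import *
S=r.grab_frame("side")[:,:,::-1];T=r.grab_frame("top")[:,:,::-1]
cv2.imwrite("pics/l_side.png",S);cv2.imwrite("pics/l_top.png",T)
p=proj("side",r.sense()['eef_pos'])[0].astype(int);print(p,proj("top",r.sense()['eef_pos']))
a=cv2.resize(S[p[1]-60:p[1]+60,p[0]-70:p[0]+70],(700,600));cv2.imwrite("pics/g2.png",a)
E
```

```text
clock: 5.95
eef_pos: [464.2, -63.7, 118.6]
tcp_rot: [-3.141, -0.001, 2.488]
contact_force: [1.2, -0.6, -0.1]
opening: 0.513
grasp_force: 36.2
clock: 6.37
eef_pos: [465.8, -63.9, 201.2]
tcp_rot: [3.14, 0.003, 2.488]
contact_force: [0.2, -0.4, -0.4]
opening: 0.511
grasp_force: 36.2
[287 184] [[291.97851905 209.82182691]]
```

View pics/g2.png

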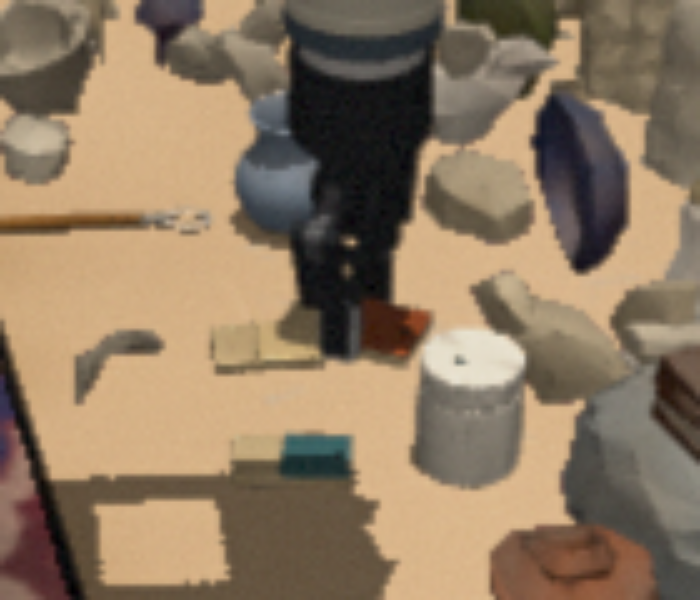

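The tile is held level: its red outer corners are at (432,312) and (410,355) in the crop, and everything else is in place. I'll carry it over the jig and check the tile's offset along the grip.

```bash
python3 steer.py '0 0 0 -12.7 -23.7 0 0.3;0 0 0 -12.7 -23.7 0 0.3;0 0 0 -12.7 -23.7 0 0.3;0 0 0 -12.7 -23.7 0 0.3;0 0 0 -12.7 -23.7 0 0.3'
python3 steer.py '0 0 0 -12.7 -23.7 0 0.3;0 0 0 -12.7 -23.7 0 0.3;0 0 0 -12.7 -23.7 0 0.3;0 0 0 -12.7 -23.7 0 0.3;0 0 0 -12.7 -23.7 0 0.3'
python3 steer.py '0 0 0 -12.7 -23.7 0 0.3;0 0 0 -12.7 -23.7 0 0.3;0 0 0.106 0 0 0 0.3;0 0 0.106 0 0 0 0.3;0 0 0.106 0 0 0 0.3'
python3 steer.py '0 0 0 0 0 20 0.3;0 0 0 0 0 20 0.3;0 0 0 0 0 10 0.3;0 0 0 0 0 0 0.3;0 0 0 0 0 0 0.3'
python3 - <<'E'
from h import *
P=ray("side",(301.2,190.7),187);t=np.array([465.8,-63.9]);d=P[:2]-t
print("end along/across",d@[.795,-.607],d@[.607,.795])
S=r.grab_frame("side")[:,:,::-1];T=r.grab_frame("top")[:,:,::-1]
cv2.imwrite("pics/m_side.png",S);cv2.imwrite("pics/m_top.png",T)
a=cv2.resize(S[240:350,260:370],(600,600));cv2.imwrite("pics/g3.png",a)
E
```

```text
clock: 6.88
eef_pos: [441.8, -197.2, 197.4]
tcp_rot: [-3.141, -0.003, 2.488]
contact_force: [1.3, -0.0, 0.3]
opening: 0.514
grasp_force: 36.2
clock: 7.3
eef_pos: [420.2, -329.8, 197.1]
tcp_rot: [3.142, -0.004, 2.488]
contact_force: [1.2, 0.2, -0.2]
opening: 0.516
grasp_force: 36.2
clock: 7.72
eef_pos: [411.7, -382.1, 196.8]
tcp_rot: [-3.141, -0.004, 2.163]
contact_force: [-0.5, 0.4, -0.6]
opening: 0.517
grasp_force: 36.2
clock: 8.13
eef_pos: [412.2, -381.7, 148.0]
tcp_rot: [-3.141, -0.003, 2.17]
contact_force: [0.6, -0.3, -0.5]
opening: 0.512
grasp_force: 36.2
end along/across 37.19785443937359 3.272881121922019
```

View pics/g3.png

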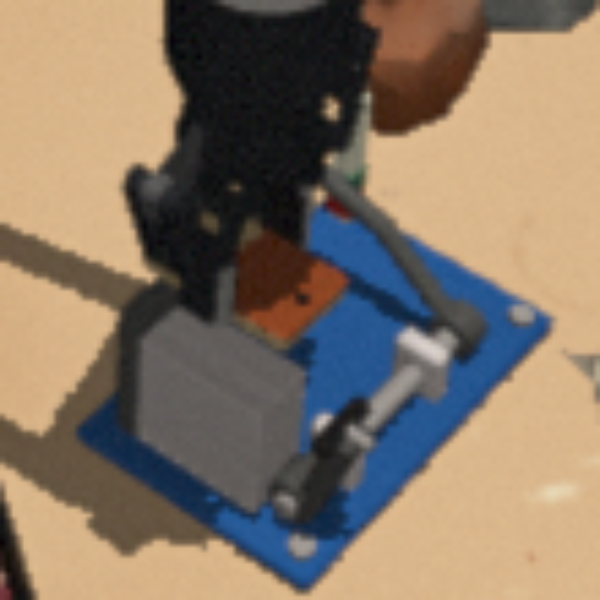

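The tile is centred over the bed, with its red end towards the jaw. Lowering now.

```bash
python3 steer.py '0 0 0 -1.5 1.5 15 0.3;0 0 0 0 0 15 0.3;0 0 0 0 0 10 0.3;0 0 0 0 0 6 0.3;0 0 0 0 0 0 0.3'
python3 steer.py '0 0 0 0 0 3 0.3;0 0 0 0 0 0 0.3;0 0 0 0 0 2 0.3;0 0 0 0 0 0 0.3'
```

```text
clock: 8.65
eef_pos: [414.6, -382.3, 102.6]
tcp_rot: [-3.141, -0.001, 2.17]
contact_force: [0.2, -0.3, -0.1]
opening: 0.514
grasp_force: 36.2
clock: 8.98
eef_pos: [415.1, -382.8, 98.5]
tcp_rot: [3.141, 0.0, 2.17]
contact_force: [0.9, 0.8, -1.1]
opening: 0.511
grasp_force: 36.2
```

```bash
python3 steer.py '0 0 0 0 0 2 0.3;0 0 0 0 0 0 0.3'
python3 steer.py '0 0 0 0 0 1.5 0.3;0 0 0 0 0 0 0.3'
python3 steer.py '0 0 0 0 0 1 0.3;0 0 0 0 0 0 0.3'
```

```text
clock: 9.15
eef_pos: [414.9, -382.7, 96.2]
tcp_rot: [3.142, 0.0, 2.17]
contact_force: [-0.0, -0.6, -0.0]
opening: 0.515
grasp_force: 36.2
clock: 9.32
eef_pos: [414.9, -382.6, 94.6]
tcp_rot: [-3.142, -0.0, 2.17]
contact_force: [0.0, 0.6, 0.5]
opening: 0.515
grasp_force: 36.2
clock: 9.48
eef_pos: [415.0, -382.7, 94.0]
tcp_rot: [3.142, 0.0, 2.17]
contact_force: [-0.5, 0.9, 3.3]
opening: 0.513
grasp_force: 36.6
```

Contact came at 94 mm, as expected. Release and lift.

```bash
python3 steer.py '0 0 0 0 0 0 0.55;0 0 0 0 0 0 0.65;0 0 0 0 0 0 0.75;0 0 0 0 0 0 0.75;0 0 0 0 0 0 0.75'
python3 steer.py '0 0 0 0 0 -5 0.75;0 0 0 0 0 -15 0.75;0 0 0 0 0 -25 0.75;0 0 0 0 0 -30 0.75;0 0 0 0 0 -25 0.75'
python3 steer.py '0 0 0 10 20 0 0;0 0 0 10 20 0 0;0 0 0 10 20 0 0;0 0 0 10 20 0 0;0 0 0 10 20 0 0'
python3 steer.py '0 0 0 6 4 0 0;0 0 0 6 4 0 0;0 0 0 6 4 0 0;0 0 0 0 0 0 0;0 0 0 0 0 0 0'
python3 - <<'E'
from h import *
np.set_printoptions(precision=1,suppress=True)
S=r.grab_frame("side")[:,:,::-1];T=r.grab_frame("top")[:,:,::-1]
cv2.imwrite("pics/n_side.png",S);cv2.imwrite("pics/n_top.png",T)
a=cv2.resize(S[230:340,265:365],(600,600));b=cv2.resize(T[165:255,335:425],(600,600))[:, :200] 
cv2.imwrite("pics/g4.png",a)
hs=cv2.cvtColor(S,cv2.COLOR_BGR2HSV);m=cv2.inRange(hs,(0,140,60),(13,255,255));m[:285]=0;m[340:]=0;m[:,:280]=0;m[:,330:]=0
c=max(cv2.findContours(m,0,1)[0],key=cv2.contourArea)[:,0]
Q=np.array([ray("side",u,84) for u in c])[:,:2]
q=(Q-[414.3,-382.2])@np.array([[.564,.826],[-.826,.564]]);print("red in bed frame x,y min max",q.min(0),q.max(0))
E
```

```text
clock: 9.9
eef_pos: [414.9, -382.7, 93.7]
tcp_rot: [-3.142, -0.0, 2.17]
contact_force: [-0.9, 0.9, 0.4]
opening: 0.752
grasp_force: 0.0
clock: 10.32
eef_pos: [414.9, -382.6, 195.6]
tcp_rot: [3.142, 0.0, 2.17]
contact_force: [0.8, -0.1, 0.2]
opening: 0.751
grasp_force: 0.0
clock: 10.73
eef_pos: [469.7, -284.1, 194.3]
tcp_rot: [3.141, 0.0, 2.169]
contact_force: [0.7, 0.6, 1.2]
opening: 0.039
grasp_force: 0.0
clock: 11.15
eef_pos: [468.7, -263.6, 193.9]
tcp_rot: [-3.141, 0.0, 2.17]
contact_force: [0.4, -0.1, 0.4]
opening: -0.001
grasp_force: 0.0
red in bed frame x,y min max [ -7.  -23.8] [36.8 19.4]
```

View pics/g4.png

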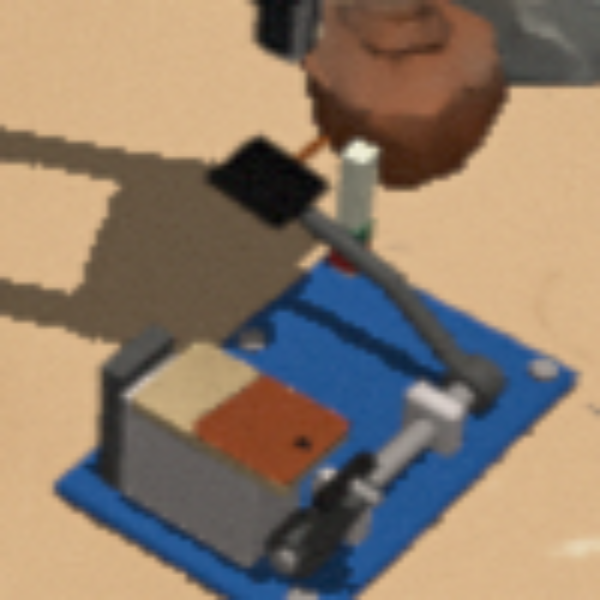

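The tile lies flat on the bed, let go, with its end at x≈+37 and y centred at about −2 mm, and the lever is up. Next I'll locate the pad more closely.

```bash
python3 - <<'E'
from h import *
np.set_printoptions(precision=1,suppress=True)
B=np.array([414.3,-382.2]);M=np.array([[.564,.826],[-.826,.564]])
for n,f,box in(("side","n_side",(298,252,321,273)),("top","top0",(345,198,364,222))):
    I=cv2.imread(f"pics/{f}.png");g=I.max(2);x0,y0,x1,y1=box;m=np.zeros_like(g);m[y0:y1,x0:x1]=(g[y0:y1,x0:x1]<60)*255
    c=max(cv2.findContours(m,0,1)[0],key=cv2.contourArea)[:,0]
    P=np.array([ray(n,u,82)[:2] for u in c]).astype(np.float32);R=cv2.minAreaRect(P);print(n,R,(np.array(R[0])-B)@M)
# shaft end bosses: lever hub, z=22..
for n,uv in(("side",(265+485/6,230+382/5.4545)),("top",(270+540/5,165+122/5))):
    P=ray(n,uv,24);print(n,"hub",P,(P[:2]-B)@M)
for n,uv in(("side",(265+362/6,230+152/5.4545)),("top",(270+405/5,165+152/5))):
    P=ray(n,uv,86);print(n,"gauge",P,(P[:2]-B)@M)
E
```

```text
side ((471.0640869140625, -258.3104248046875), (37.32333755493164, 59.82328796386719), 26.233015060424805) [-70.3 116.8]
top ((472.85321044921875, -253.29905700683594), (33.317771911621094, 43.54747772216797), 35.072471618652344) [-73.4 121.1]
side hub [ 536.6 -346.3   24. ] [ 39.3 121.3]
top hub [ 535.2 -344.2   24. ] [ 36.8 121.3]
side gauge [ 513.1 -249.7   86. ] [-53.7 156.3]
top gauge [ 512.  -247.9   86. ] [-55.9 156.4]
```

```bash
python3 steer.py '0 0 0 5 8 0 0;0 0 0 0 0 25 0;0 0 0 0 0 25 0;0 0 0 0 0 20 0;0 0 0 0 0 5 0'
python3 steer.py '0 0 0 0 0 4 0;0 0 0 0 0 4 0;0 0 0 0 0 4 0;0 0 0 0 0 0 0'
```

```text
clock: 11.67
eef_pos: [471.4, -253.7, 116.0]
tcp_rot: [-3.14, -0.004, 2.169]
contact_force: [-1.4, 1.0, -0.2]
opening: 0.0
grasp_force: 0.0
clock: 12.0
eef_pos: [473.2, -254.9, 107.0]
tcp_rot: [3.141, 0.001, 2.17]
contact_force: [-0.0, -0.0, -0.9]
opening: 0.001
grasp_force: 0.0
```

```bash
python3 steer.py '0 0 0 0 0 4 0;0 0 0 1 0 3 0;0 0 0 0 0 0 0'
python3 steer.py '0 0 0 2 0 4 0;0 0 0 2 0 4 0;0 0 0 2 0 4 0;0 0 0 0 0 0 0'
```

```text
clock: 12.25
eef_pos: [472.5, -253.7, 99.9]
tcp_rot: [3.141, 0.0, 2.17]
contact_force: [-0.4, 2.2, 4.3]
opening: -0.0
grasp_force: 2.2
clock: 12.58
eef_pos: [469.4, -249.1, 87.7]
tcp_rot: [3.141, 0.001, 2.17]
contact_force: [1.3, -1.2, 3.7]
opening: 0.004
grasp_force: 2.1
```

```bash
python3 steer.py '0 0 0 2 0 4 0;0 0 0 1 0 4 0;0 0 0 1 0 4 0;0 0 0 0 0 0 0'
python3 steer.py '0 0 0 1 0 4 0;0 0 0 0 0 2 0;0 0 0 0 0 0 0;0 0 0 0 0 0 0'
python3 - <<'E'
from h import *
S=r.grab_frame("side")[:,:,::-1];cv2.imwrite("pics/p_side.png",S)
cv2.imwrite("pics/g5.png",cv2.resize(S[235:335,275:365],(720,600),interpolation=2))
E
```

```text
clock: 12.92
eef_pos: [467.1, -245.7, 75.6]
tcp_rot: [3.141, 0.001, 2.17]
contact_force: [2.0, 0.6, 6.4]
opening: -0.002
grasp_force: 3.2
clock: 13.25
eef_pos: [466.3, -244.6, 70.0]
tcp_rot: [3.141, -0.0, 2.17]
contact_force: [0.5, 3.1, 9.7]
opening: 0.0
grasp_force: 4.6
```

View pics/g5.png

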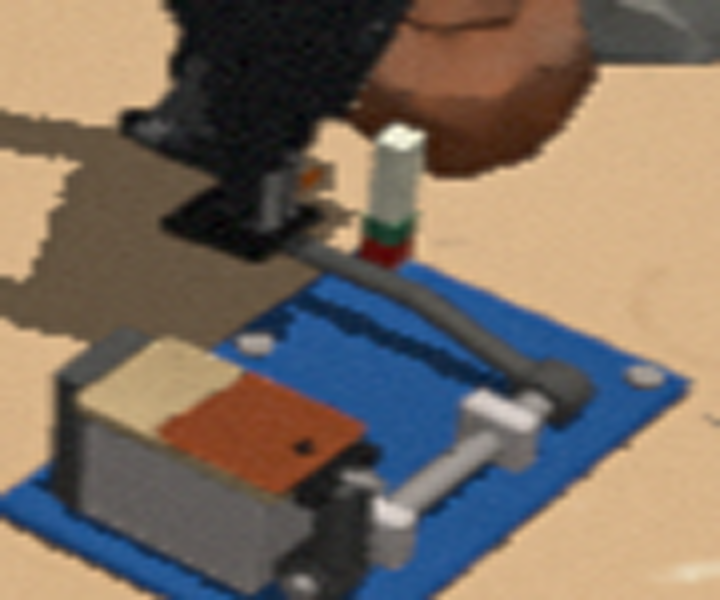

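The crop shows the jaw against the tile's red end at about (365,450), with the tile still flat and the tips on the pad at about (265,225). I'll press a little further and measure the lever angle from the pad corners in the pad's side plane.

```bash
python3 steer.py '0 0 0 1 0 3 0;0 0 0 0 0 0 0;0 0 0 0 0 0 0'
python3 - <<'E'
from h import *
S=r.grab_frame("side")[:,:,::-1];cv2.imwrite("pics/q_side.png",S)
cv2.imwrite("pics/g6.png",cv2.resize(S[245:295,285:345],(720,600),interpolation=2))
ey=np.array([.826,.564,0]);ex=np.array([.564,-.826,0]);B=np.array([414.3,-382.2,0])
def onplane(uv,y):
    K,R,t=cam("side");c=-R.T@t;d=R.T@np.linalg.inv(K)@[uv[0],uv[1],1];P=c+d*((y-(c-B)@ey)/(d@ey));return np.array([(P-B)@ex-38,P[2]-22])
for nm,o,s,a,b in(("up",(265,230),(6,5.4545),(208,178),(280,228)),("down48",(275,235),(8,6),(162,225),(262,258))):
    p=[onplane(np.array(o)+np.array(q)/s,101) for q in(a,b)]
    m=(p[0]+p[1])/2;e=p[1]-p[0];print(nm,p,"polar",np.arctan2(m[1],-m[0]),np.hypot(*m),"lean",np.arctan2(e[1],e[0]),np.hypot(*e))
E
```

```text
clock: 13.55
eef_pos: [465.9, -244.1, 67.2]
tcp_rot: [3.141, 0.001, 2.17]
contact_force: [-0.0, 0.4, 9.4]
opening: 0.002
grasp_force: 4.8
up [array([-131.87396443,   62.39885744]), array([-93.40233981,  54.67513354])] polar 0.47927576216983503 126.94066784696719 lean -0.1981302334094411 39.23928913874218
down48 [array([-144.51830832,   19.49922055]), array([-104.0338348 ,   25.89558368])] polar 0.18064594871733922 126.33176173977934 lean 0.15670015137785248 40.98665706926895
```

View pics/g6.png

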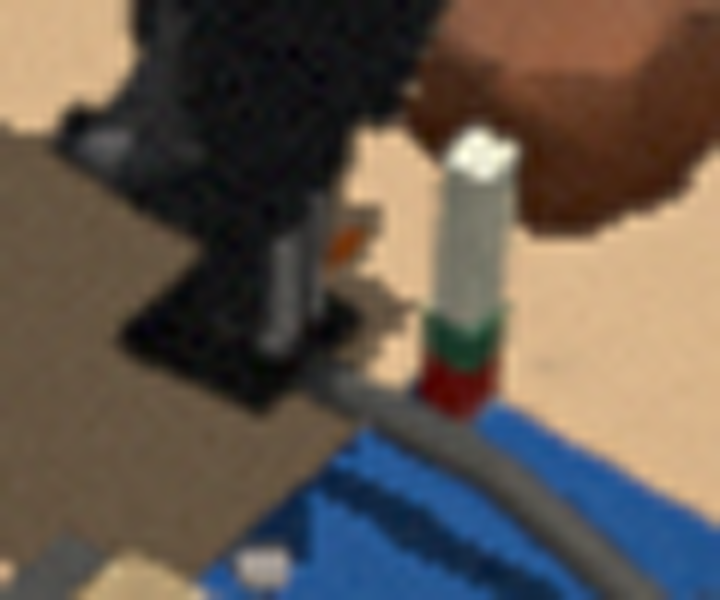

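The crop shows the pad's outer corner at (118,338) and inner corner at (262,410). Measuring the present angle:

```bash
python3 - <<'E'
from h import *
ey=np.array([.826,.564,0]);ex=np.array([.564,-.826,0]);B=np.array([414.3,-382.2,0])
def onplane(uv,y):
    K,R,t=cam("side");c=-R.T@t;d=R.T@np.linalg.inv(K)@[uv[0],uv[1],1];P=c+d*((y-(c-B)@ey)/(d@ey));return np.array([(P-B)@ex-38,P[2]-22])
p=[onplane(np.array([285,245])+np.array(q)/12,101) for q in((118,338),(262,410))]
m=(p[0]+p[1])/2;e=p[1]-p[0];print(p,"theta polar",.479-np.arctan2(m[1],-m[0]),"lean",.198+np.arctan2(e[1],e[0]),np.hypot(*e))
E
python3 steer.py '0 0 0 0 0 1 0;0 0 0 0 0 0 0;0 0 0 0 0 0 0;0 0 0 0 0 0 0;0 0 0 0 0 0 0'
```

```text
[array([-145.78243303,   16.26852832]), array([-106.63846246,   19.98666388])] theta polar 0.33634570908592243 lean 0.29270203260105193 39.32015976653816
clock: 14.02
eef_pos: [465.8, -243.9, 66.3]
tcp_rot: [3.141, 0.0, 2.17]
contact_force: [-0.3, 1.9, 9.9]
opening: -0.003
grasp_force: 5.0
```

```bash
python3 steer.py '0 0 0 0 0 1.5 0;0 0 0 0 0 0 0;0 0 0 0 0 0 0;0 0 0 0 0 0 0;0 0 0 0 0 0 0'
python3 steer.py '0 0 0 0 0 0 0;0 0 0 0 0 0 0;0 0 0 0 0 0 0'
python3 - <<'E'
from h import *
S=r.grab_frame("side")[:,:,::-1];cv2.imwrite("pics/z_side.png",S)
hs=cv2.cvtColor(S,cv2.COLOR_BGR2HSV);m=cv2.inRange(hs,(0,140,60),(13,255,255));m[:285]=0;m[340:]=0;m[:,:280]=0;m[:,330:]=0
c=max(cv2.findContours(m,0,1)[0],key=cv2.contourArea)[:,0]
Q=np.array([ray("side",u,84) for u in c])[:,:2]
q=(Q-[414.3,-382.2])@np.array([[.564,.826],[-.826,.564]]);print("red x,y",q.min(0),q.max(0),cv2.minAreaRect(Q.astype(np.float32)))
cv2.imwrite("pics/g7.png",cv2.resize(S[245:325,275:365],(720,600),interpolation=2))
E
```

```text
clock: 14.43
eef_pos: [465.7, -243.8, 65.1]
tcp_rot: [3.141, -0.0, 2.17]
contact_force: [-1.6, 3.2, 15.2]
opening: -0.002
grasp_force: 7.6
clock: 14.68
eef_pos: [465.8, -243.8, 65.1]
tcp_rot: [3.141, -0.0, 2.17]
contact_force: [-1.6, 3.9, 14.5]
opening: 0.002
grasp_force: 7.6
red x,y [-14.19540581 -23.42342922] [31.64470867 19.82841268] ((417.73583984375, -390.4080810546875), (43.06266403198242, 45.91594696044922), 34.87321090698242)
```

View pics/g7.png

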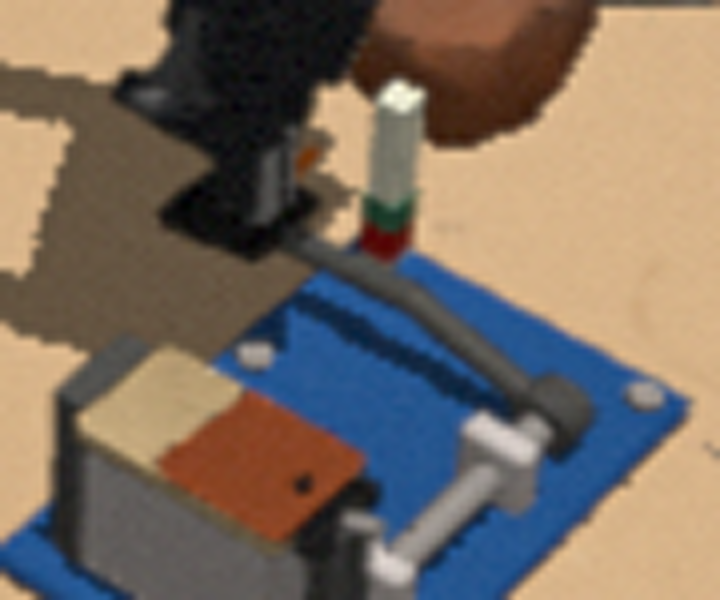

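The crop shows the tile flat against the fence with the jaw on its end, and the pad corners at (160,217) and (255,258). The force rose to 14.5 N, so I'll check the angle and when the tile seated.

```bash
python3 - <<'E'
from h import *
ey=np.array([.826,.564,0]);ex=np.array([.564,-.826,0]);B=np.array([414.3,-382.2,0])
def onplane(uv,y):
    K,R,t=cam("side");c=-R.T@t;d=R.T@np.linalg.inv(K)@[uv[0],uv[1],1];P=c+d*((y-(c-B)@ey)/(d@ey));return np.array([(P-B)@ex-38,P[2]-22])
p=[onplane(np.array([275,245])+np.array(q)/(8,7.5),101) for q in((160,217),(255,258))]
m=(p[0]+p[1])/2;e=p[1]-p[0];print("theta polar",.479-np.arctan2(m[1],-m[0]),"lean",.198+np.arctan2(e[1],e[0]))
for f in("n","p","q","z"):
    S=cv2.imread(f"pics/{f}_side.png")
    hs=cv2.cvtColor(S,cv2.COLOR_BGR2HSV);m=cv2.inRange(hs,(0,140,60),(13,255,255));m[:285]=0;m[340:]=0;m[:,:280]=0;m[:,330:]=0
    c=max(cv2.findContours(m,0,1)[0],key=cv2.contourArea)[:,0]
    Q=np.array([ray("side",u,84) for u in c])[:,:2];q=(Q-B[:2])@np.array([[.564,.826],[-.826,.564]])
    # dark pad corner centroid & pointer (orange) centroid
    o=cv2.inRange(hs,(5,150,120),(16,255,255));o[275:]=0;o[:245]=0;o[:,:308]=0;o[:,324:]=0
    v=np.argwhere(o).mean(0)[::-1];a=onplane(v,148)
    print(f,"red",q.min(0),q.max(0),"pointer px",v,"xz",a,"ang",np.arctan2(a[1],-a[0]),np.hypot(*a))
E
```

```text
theta polar 0.3479861583247943 lean 0.3358835751339004
n red [ -6.97186159 -23.83169933] [36.79859278 19.43098585] pointer px [317.  256.5] xz [-111.97405419   62.40714311] ang 0.5084578110372959 128.19064054369346
p red [-14.19540581 -24.05548664] [31.64470867 19.82841268] pointer px [nan nan] xz [nan nan] ang nan nan
q red [-14.19540581 -23.42342922] [31.64470867 19.67918299] pointer px [nan nan] xz [nan nan] ang nan nan
z red [-14.19540581 -23.42342922] [31.64470867 19.82841268] pointer px [nan nan] xz [nan nan] ang nan nan<stdin>:14: RuntimeWarning: Mean of empty slice.
  ret = um.true_divide(
```

```bash
python3 -c "
from rig import r
print(r.sign_off())"
```

```text
the job is handed in; nothing more can be done
None
```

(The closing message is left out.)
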